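# Clear and pop open the tea station's touch-latch lid

## Task

Open the tea station on the counter. First push the red tin that stands on its white lid sideways along the top, without lifting or tipping it, until it stands wholly off the lid on one of the wooden side decks; then press the dark spot on the lid down with the fingertips until the catch lets go, and move away so that the spring raises the lid and it stays open. Leave the cups, the mug and the jar where they are.

Things in the scene. Friction and masses are not known exactly. Their poses are not given: they have to be found in the camera images.
- station: Fixed wooden station, 260 (x) by 476 (y) by 100 mm high. Origin: centre of underside; x from front to back (hinge side), y left, z up. Flat top: white lid (x -103 to 95, y -95 to 95 mm) between two fixed wooden decks (|y| 98 to 238 mm), all flush at z 100 mm. One cup stands on each deck near the back (x 60 to 85, |y| 165 to 195 mm); the decks' front halves are free.
- press_point (a point): Dark steel spot, 26 mm across, let into the white lid's top face near the free front edge, over the catch, 178 mm from the hinge; it moves with the lid. The point lies on the lid's top face, z is the lid's outward normal, y runs along the hinge.
- lid (a joint): White lid, 198 x 190 x 12 mm, hinged at the back, swings up. Radians: 0 shut and latched; negative pressed in (stop at -0.05, 9 mm down at the spot); stop at 0.6 open. Pressing the spot 5 mm down (about 7 N; -0.03 rad is surely enough) frees the catch; as the finger leaves, the spring lifts the lid to 0.6 and holds it. It does not relatch. The tin's weight does not release it.
- tin_center (a point): Red round tin with a steel top, 68 mm across and 60 mm tall, 0.18 to 0.35 kg, loose, standing upright on the lid at the start. The point is at its centre, 30 mm above its underside, z up.
- cup_white: Espresso cup without handle, white, 55 mm tall, 60 mm across the rim, standing upright towards the back of one of the station's side decks. Bystander. Origin at the centre of its underside, z up.
- cup_blue: Espresso cup without handle, blue, 55 mm tall, 60 mm across the rim, standing upright towards the back of one of the station's side decks. Bystander. Origin at the centre of its underside, z up.
- mug: White mug with a handle, 90 mm tall, 80 mm across, on the counter to the left of the station. Bystander. Origin at the centre of its underside.
- jar: Amber jar with a black cap, 110 mm tall, 76 mm across, on the counter to the right of the station. Bystander. Origin at the centre of its underside.
- tin: The same red tin; origin at the centre of its underside.
Things that resemble listed ones, but are neither listed nor needed, are in the scene too. What is shaped like the tin but orange or pink is not meant.

How it is judged:
On the way, in this order (a step that is already met when the one before it is completed fails the run):
1. the tin stands wholly off the lid on a side deck while the lid is still latched ((y of tin_center in the frame of station above 0.13 m or y of tin_center in the frame of station below -0.13 m) and height (world z) of tin_center between 0.12 and 0.14 m and angle between tin_center's own z axis and vertical below 0.1 rad and value of joint lid between -0.015 and 0.02 rad), for 0.2 s.
2. the lid is pressed in far enough to free the catch (value of joint lid below -0.02 rad).
3. the lid has sprung open (value of joint lid above 0.45 rad), for 0.2 s.
At the end, for the whole second after the job is handed in: The lid stands open by more than 0.45 rad and at rest; the tin stands upright (within 0.1 rad) and still on a side deck, wholly off the lid (centre more than 130 mm to the side of the station's middle); cups, mug and jar are within 30 mm of where they were ((y of tin_center in the frame of station above 0.13 m or y of tin_center in the frame of station below -0.13 m) and height (world z) of tin_center between 0.12 and 0.14 m and angle between tin_center's own z axis and vertical below 0.1 rad and linear speed of tin below 0.02 m/s and value of joint lid above 0.45 rad and velocity of joint lid between -0.05 and 0.05 rad/s and distance of each of cup_white, cup_blue, mug, jar from where it was at the start of the episode below 0.03 m); the robot touches nothing.
It fails at once if the tin is lifted more than 15 mm or falls off the station (height (world z) of tin_center above 0.145 m or height (world z) of tin_center below 0.11 m).
It fails at once if the tin is tipped (angle between tin_center's own z axis and vertical above 0.4 rad).
It fails at once if a bystander is moved more than 30 mm or tipped over (distance of any of cup_white, cup_blue, mug, jar from where it was at the start of the episode above 0.03 m or angle between any of cup_white, cup_blue, mug, jar's own z axis and vertical above 0.4 rad).
It also fails if it takes over 53 s, if anything falls off the work surface, if the arm or the gripper's body presses on something with over 40 N, if the wrist force passes 120 N, or if a joint passes its speed limit or range.

## Robot

A 6-joint arm with a two-finger parallel gripper is mounted at the origin on the work surface. World frame = base frame: x ahead of the robot, y to its left, z up, the work surface at z = 0. Lengths are in m, angles in rad, forces in N, time in s.
With the tool pointing down it reaches from about 0.35 to 0.725 m from the base axis. Payload 6 kg.
Tool frame: the origin (TCP) lies at the very end of the fingers, on their centre line; the grasp point (between the pads) lies r.hold_point_z behind it (r.hold_point_z is the distance from the TCP to the grasp point, in m); z points along the fingers, y is the line along which they close (so a half turn about z gives the same grasp; the last joint's range is limited). The gripper opens to 85 mm and grips with 20 to 120 N. Pads are 22 mm wide; open, the fingers measure 114 mm over their backs; the gripper's body (76 mm by 85 mm) begins 54 mm behind the grasp point. The pads swing forward as they close: fully open they stand 13 mm farther back than shut.
Start: joints at [-0.77, 0.04, 0.085, 0, -1.615, -0.334], TCP at [0.27, -0.536, 0.2] pointing down, gripper open.
Joint ranges: [-2.56, 2.56], [-1.29, 2.01], [-1.08, 1.49], [-3.29, 1.98], [-2.81, -0.18], [-2.99, 2.99]. Speed limits (rad/s): [2.57, 2.57, 3.01, 3.14, 3.14, 3.14].

## Interface

Orientations are given as a unit quaternion [x, y, z, w].
In Python, from rig import read_state, vision, r gives the robot as it stands.
- The arm moves only by the tool move_arm, never from a script. Its argument "moves" is one flat list of numbers, 4 for each row, row after row: the shift along the world's x, y, z in cm, then the turn about the world's z in degrees. In form: [tx, ty, tz, roll, tx, ty, tz, roll, ...]. A call has 1 to 20 rows; each row shifts and turns the commanded pose from where the row before left it; what a row does not reach is not made up. A row lasts 1/8 s, in which the tool goes at most 62.5 mm and 10.7 degrees, less where a joint would pass 70% of its speed; a pose out of reach is approached as far as the arm can. A call with a gripper value outside its range is refused whole. "jaw" is the finger opening in cm, from 0 to 8.54, set as the call begins (left out, the last holds). The fingers move at their own pace and stop on an object; "newtons" is the grip in N (left out, the last holds). Time passes only in rows, so rows that do not move let the fingers close. It gives the time, the measured TCP pose, the force, the opening and the grip force at its end, in the units of the state.
- read_state(): the state, without advancing time (a new reading comes with each control period).
- vision.read_camera(name): name is "scene" or "top" or "wrist"; returns (picture, depth): 400x640x3 uint8, red, green, blue; 400x640 float32, m along the optical axis (not along the pixel's ray), 0 where there is no reading.
- vision.camera_model(name): a dict with "fx", "fy", "cx", "cy" (pixels), "distortion" ([k1, k2, p1, p2, k3] as OpenCV has them; the pictures are not rectified), "position" and "rotation" of the camera in the world; the wrist camera has in their place "tool_from_camera" (4x4, takes a point from camera to tool coordinates, whose origin is the TCP and whose axes are the flange's). Camera axes: x right, y up, looking along -z (the intrinsics and any distortion apply to the point x, -y, -z); pixel columns grow to the right and rows downward; lengths in m; the calibration is good to about 2 mm. A picture is of the moment at which its call begins: read the wrist's pose just before it. camera_model takes no time and is no camera call.
- r.close_job(): hands the job in; it is judged then, once.
The state is a dict: "clock": time; "joint_positions": joint angles; "qd": joint speeds; "effort": joint torques, N m; "eef_pos": TCP position; "orientation": TCP orientation; "ft_force": force on the tool from outside, world axes, zero at the start; "wrist_torque": the same for the moment, N m; "finger_gap": finger opening in m; "finger_force": force on a finger pad.
Only numpy, scipy, OpenCV 4.12 (cv2) and the standard library are available. Lean on these libraries where they do the work, as an engineer would, in place of code of your own. Each camera call takes 0.05 s, during which the arm holds its last target. There are 200 camera calls.

## Working session

There is one attempt and no reset: what is moved stays moved. The work goes in short steps, Python scripts to look and compute and a tool call to move; the robot and the scene stay as the last step left them, time stands still between calls to the robot, and variables do not carry over. Pictures are saved under pics/ and viewed, at most 10 in all, crops included, and the job is handed in when it is done.

Besides the shell and the picture viewer there is one more tool, called after "Request:" by a JSON object that holds its "api" and its "payload", one argument or row to a line. move_arm: Moves the arm, as the interface text tells. Its arguments: {"type":"object","properties":{"moves":{"type":"array"},"jaw":{"type":"number"},"newtons":{"type":"number"}},"required":["moves"]}

```bash
mkdir -p pics; cat > h.py <<'E'
import numpy as np, cv2
from rig import read_state, vision, r
def snap(n):
    p,d=vision.read_camera(n); m=vision.camera_model(n); np.savez('/tmp/%s.npz'%n,p=p,d=d); return p,d,m
def world(m,d,u,v,z=None):
    K=np.array([[m['fx'],0,m['cx']],[0,m['fy'],m['cy']],[0,0,1.]])
    q=cv2.undistortPoints(np.array([[[u,v]]],float),K,np.array(m['distortion'],float))[0,0]
    ray=np.array(m['rotation'])@np.array([q[0],-q[1],-1.]); o=np.array(m['position'])
    t=d[int(v),int(u)] if z is None else (z-o[2])/ray[2]
    return o+t*ray
E
python3 - <<'E'
from h import *
for n in('top','scene'):
    p,d,m=snap(n); cv2.imwrite(f'pics/{n}1.png',p[:,:,::-1]); print(n,m['position'])
s=read_state();print(s['clock'],s['eef_pos'],s['orientation'],r.hold_point_z)
E
```

```text
top [0.5100424  0.01649709 1.49666092]
scene [ 1.20279166 -0.38417551  1.27398618]
0.1 [ 0.26993318 -0.53547775  0.19959275] [-2.31280916e-01  9.72886695e-01  7.50971121e-04 -2.31332790e-04] 0.0187
```

View pics/top1.png

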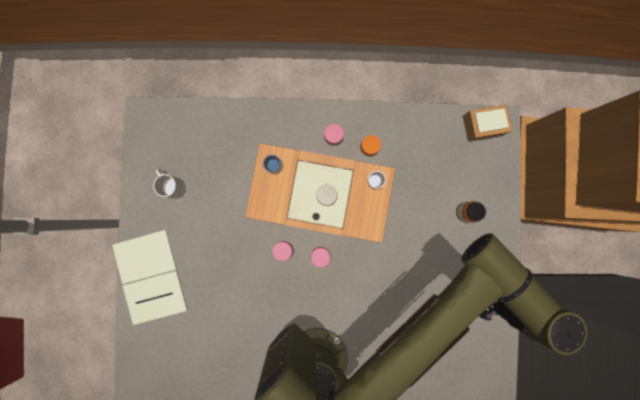

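View pics/scene1.png

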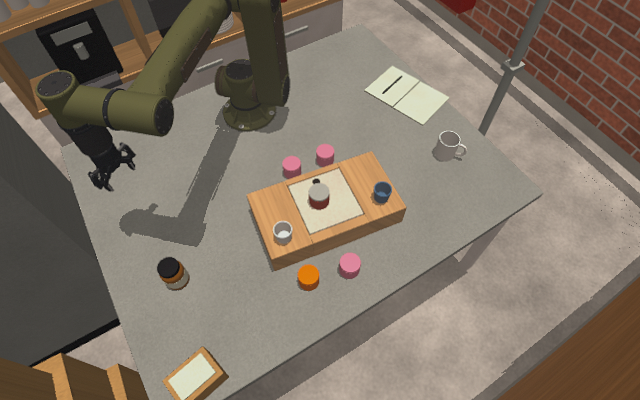

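The top view shows the station centred near (320,193), its dark spot at (316,216), cups at (273,165) and (376,180), the mug at (166,186) and the jar at (474,211). Tin candidates are the steel-topped red one on the lid at (326,195), the orange one at (371,146), and the pink ones at (334,134), (282,251) and (320,257). The one on the lid fits. The scene view shows its red side at (319,196). I'll confirm it in a crop.

```bash
python3 - <<'E'
from h import *
a=np.load('/tmp/top.npz');b=np.load('/tmp/scene.npz')
c=cv2.resize(a['p'][130:260,235:405],None,fx=4.7,fy=4.5,interpolation=cv2.INTER_CUBIC)[:,:,::-1]
c=cv2.resize(a['p'][135:255,240:400],(800,600),interpolation=cv2.INTER_CUBIC)[:,:,::-1].copy()
s=cv2.resize(b['p'][165:225,280:360],(240,180),interpolation=cv2.INTER_CUBIC)[:,:,::-1]
c[420:,:240]=s
cv2.imwrite('pics/crop1.png',c)
E
```

```text
(no output)
```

View pics/crop1.png

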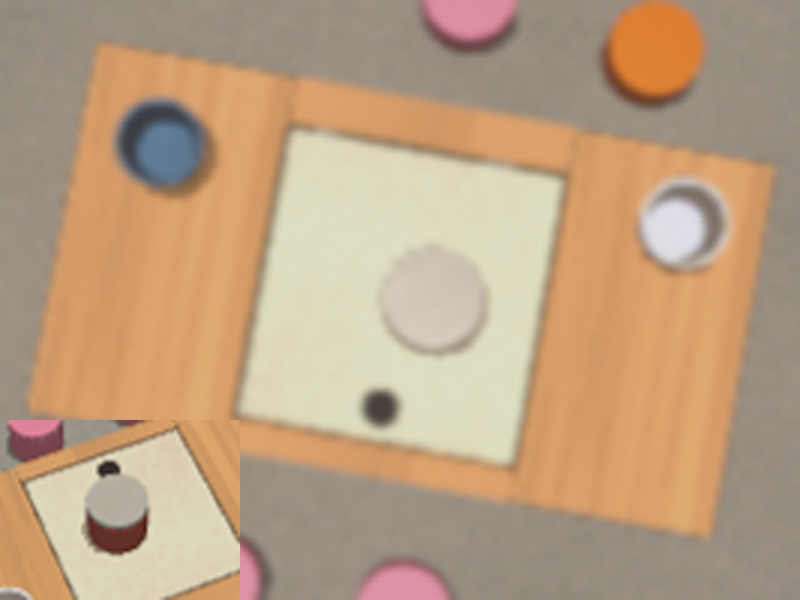

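The crop confirms it: a red side and steel top on the lid at crop (434,300), with the spot at crop (380,407). Next I'll compute world positions.

```bash
python3 - <<'E'
from h import *
a=np.load('/tmp/top.npz');m=vision.camera_model('top')
W=lambda u,v,z:world(m,a['d'],240+(u-.0)/5-.4,135+v/5-.4,z)
L=[W(*c,.1) for c in((288,127),(567,177),(515,466),(237,415))]
C=[W(*c,.1) for c in((98,43),(775,166),(710,537),(28,412))]
c=np.mean(C,0); yv=(C[0]+C[3]-C[1]-C[2]); ang=np.arctan2(-yv[0],yv[1])
yl=(L[0]+L[3]-L[1]-L[2]); print('yaw',np.degrees(ang),np.degrees(np.arctan2(-yl[0],yl[1])),'lid',np.mean(L,0),'st',c)
R=np.array([[np.cos(ang),-np.sin(ang)],[np.sin(ang),np.cos(ang)]])
for n,p in dict(spot=W(380,407,.1),tin=W(434,300,.16),blue=W(162,145,.155),white=W(684,224,.155)).items(): print(n,p.round(4),'local',(R.T@(p-c)[:2]).round(4))
for n,(u,v) in dict(tin=(326,195),lid=(305,180),deck=(265,205)).items(): print(n,world(m,a['d'],u,v))
s=read_state();from scipy.spatial.transform import Rotation as Ro
print(Ro.from_quat(s['orientation']).as_matrix().round(3))
E
```

```text
Traceback (most recent call last):
  File "h.py", line 8, in world
    ray=np.array(m['rotation'])@np.array([q[0],-q[1],-1.]); o=np.array(m['position'])
        ~~~~~~~~~~~~~~~~~~~~~~~^~~~~~~~~~~~~~~~~~~~~~~~~~~
ValueError: matmul: Input operand 1 has a mismatch in its core dimension 0, with gufunc signature (n?,k),(k,m?)->(n?,m?) (size 3 is different from 4)
```

Rotation is a quaternion.

```bash
sed -i "s/np.array(m\['rotation'\])@/Ro.from_quat(m['rotation']).as_matrix()@/; 1a from scipy.spatial.transform import Rotation as Ro" h.py; python3 - <<'E'
from h import *
a=np.load('/tmp/top.npz');m=vision.camera_model('top')
W=lambda u,v,z:world(m,a['d'],240+(u-.0)/5-.4,135+v/5-.4,z)
L=[W(*c,.1) for c in((288,127),(567,177),(515,466),(237,415))]
C=[W(*c,.1) for c in((98,43),(775,166),(710,537),(28,412))]
c=np.mean(C,0); yv=(C[0]+C[3]-C[1]-C[2]); ang=np.arctan2(-yv[0],yv[1])
yl=(L[0]+L[3]-L[1]-L[2]); print('yaw',np.degrees(ang),np.degrees(np.arctan2(-yl[0],yl[1])),'lid',np.mean(L,0),'st',c)
R=np.array([[np.cos(ang),-np.sin(ang)],[np.sin(ang),np.cos(ang)]])
for n,p in dict(spot=W(380,407,.1),tin=W(434,300,.16),blue=W(162,145,.155),white=W(684,224,.155)).items(): print(n,p.round(4),'local',(R.T@(p-c)[:2]).round(4))
for n,(u,v) in dict(tin=(326,195),lid=(305,180),deck=(265,205)).items(): print(n,world(m,a['d'],u,v))
s=read_state()
print(Ro.from_quat(s['orientation']).as_matrix().round(3))
E
```

```text
yaw -8.927657339291798 -8.861615541394555 lid [0.59013848 0.00405695 0.1       ] st [0.59508478 0.00364996 0.1       ]
spot [0.5139 0.017  0.1   ] local [-0.0822  0.0006]
tin [ 0.5844 -0.0165  0.16  ] local [-0.0074 -0.0216]
blue [0.6824 0.1649 0.155 ] local [0.0613 0.1728]
white [ 0.6388 -0.1799  0.155 ] local [ 0.0717 -0.1745]
tin [ 0.58309894 -0.01523292  0.15926519]
lid [0.63611721 0.05638304 0.09707819]
deck [0.5469986  0.19040879 0.10019969]
[[-0.893 -0.45  -0.001]
 [-0.45   0.893  0.001]
 [ 0.     0.002 -1.   ]]
```

Request:
{"api": "move_arm", "payload": {
  "moves": [2,3.6,0,3.4,2,3.6,0,3.4,2,3.6,0,3.4,2,3.6,0,3.4,2,3.6,0,3.4,2,3.6,0,3.4,2,3.6,0,3.4,2,3.6,0,3.4,2,3.6,0,3.4,2,3.6,0,3.4,2,3.6,0,3.4,2,3.6,0,3.4,2,3.6,0,3.4,2,3.6,0,3.4,2,3.6,0,3.4,2,3.6,0,3.4,0.3,0.4,0,0,0,0,0,0,0,0,0,0],
  "jaw": 4
}}

```text
clock: 2.48
eef_pos: [0.5928, 0.0434, 0.2007]
orientation: [-0.65, 0.76, -0.0, 0.0]
ft_force: [0.9, 1.3, -0.3]
finger_gap: 0.0398
finger_force: 0.0
```

Request:
{"api": "move_arm", "payload": {
  "moves": [0,0,-2,0,0,0,-2,0,0,0,-2,0,0,0,-1.5,0,0,0,-0.7,0,0,0,-0.5,0,0,0,0,0]
}}

```text
clock: 3.35
eef_pos: [0.5931, 0.0443, 0.1135]
orientation: [-0.65, 0.76, -0.0, -0.0]
ft_force: [1.4, -0.3, -0.1]
finger_gap: 0.0402
finger_force: 0.0
```

```bash
python3 - <<'E'
from h import *
p,d,m=snap('scene'); cv2.imwrite('pics/s2.png',cv2.resize(p[130:280,230:430],(800,600),interpolation=cv2.INTER_CUBIC)[:,:,::-1])
s=read_state();print(s['eef_pos'],s['ft_force'])
E
```

```text
[0.5932595  0.04427574 0.11392737] [ 0.13645806 -0.1371345   0.05409092]
```

View pics/s2.png

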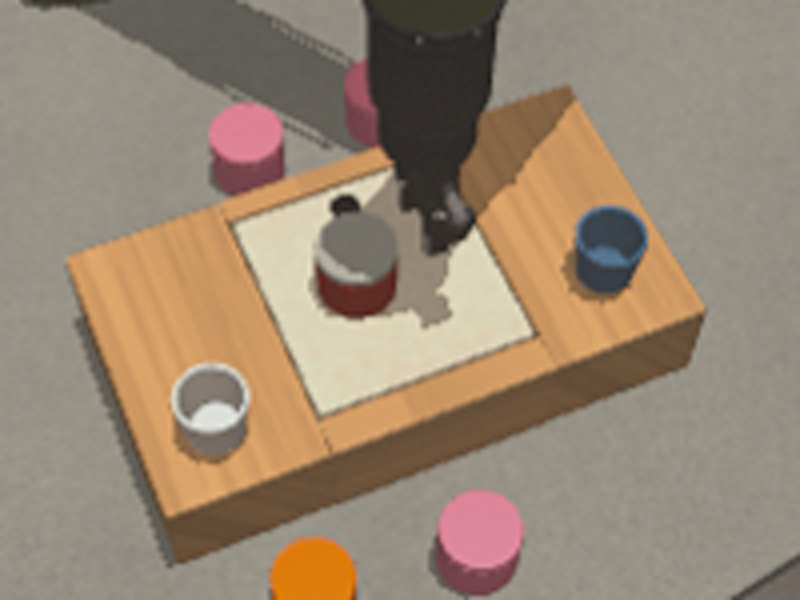

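The tin at crop (356,262) stands clear of the fingers at (440,230), and nothing has been disturbed. I'll push along the station's -y, drifting slightly to the front, away from the white cup.

Request:
{"api": "move_arm", "payload": {
  "moves": [-0.2,-0.8,0,0,-0.2,-0.8,0,0,-0.2,-0.8,0,0,-0.2,-0.8,0,0,-0.2,-0.8,0,0,-0.2,-0.8,0,0,-0.2,-0.8,0,0,-0.2,-0.8,0,0,-0.2,-0.8,0,0,-0.2,-0.8,0,0]
}}

```text
clock: 4.65
eef_pos: [0.5731, -0.0362, 0.1138]
orientation: [-0.65, 0.76, -0.0, 0.0]
ft_force: [0.6, 3.5, 2.6]
finger_gap: 0.0401
finger_force: 1.8
```

```bash
python3 - <<'E'
from h import *
p,d,m=snap('scene'); cv2.imwrite('pics/s3.png',cv2.resize(p[130:280,230:430],(800,600),interpolation=cv2.INTER_CUBIC)[:,:,::-1])
s=read_state();print(s['eef_pos'],s['ft_force'])
E
```

```text
[ 0.57275102 -0.03711267  0.11370879] [0.27228474 1.53699047 0.78220011]
```

View pics/s3.png

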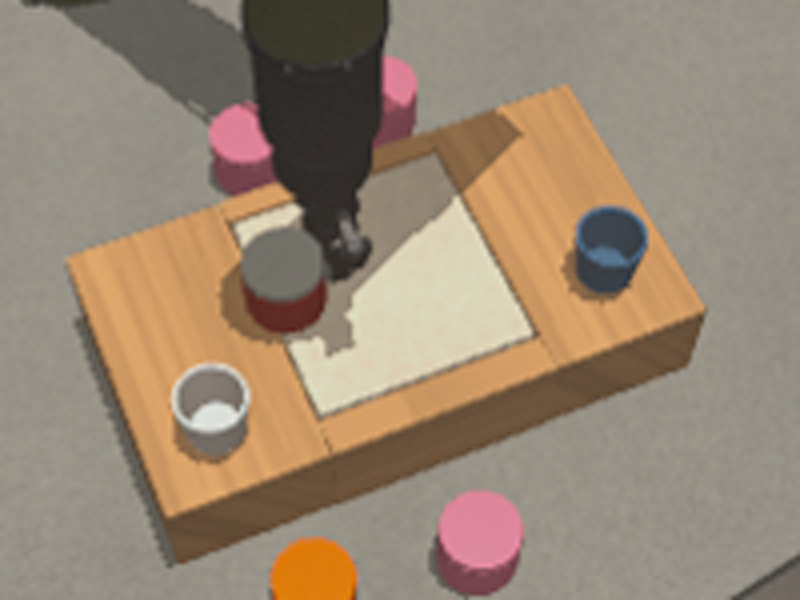

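The tin at (285,278) is seated in the two-finger cradle, upright and straddling the lid edge. I'll continue, then back off.

Request:
{"api": "move_arm", "payload": {
  "moves": [-0.2,-0.8,0,0,-0.2,-0.8,0,0,-0.2,-0.8,0,0,-0.2,-0.8,0,0,-0.2,-0.8,0,0,-0.2,-0.8,0,0,-0.2,-0.8,0,0,-0.2,-0.8,0,0,-0.2,-0.8,0,0,-0.2,-0.8,0,0,-0.2,-0.8,0,0,0,0,0,0,0.2,1,0,0,0.2,1.5,0,0,0.3,2,0,0,0,0,2,0,0,0,3,0,0,0,3,0]
}}

```text
clock: 6.95
eef_pos: [0.5582, -0.0784, 0.1958]
orientation: [-0.651, 0.759, -0.001, 0.0]
ft_force: [0.4, 0.3, -0.7]
finger_gap: 0.04
finger_force: 0.0
```

```bash
python3 - <<'E'
from h import *
p,d,m=snap('scene'); cv2.imwrite('pics/s4.png',cv2.resize(p[130:280,230:430],(800,600),interpolation=cv2.INTER_CUBIC)[:,:,::-1])
s=read_state();print(s['eef_pos'],s['ft_force'])
E
```

```text
[ 0.55968662 -0.07906255  0.20082656] [-0.68912786 -1.04242725  4.00473184]
```

View pics/s4.png

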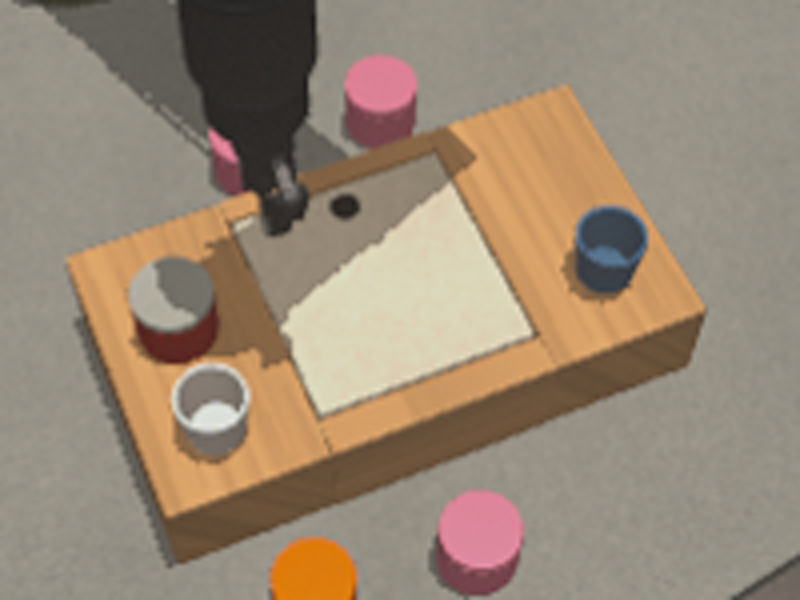

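The tin at (175,305) stands upright on the right deck, clear of the lid and of the white cup, and the spot is free at (345,207). Next I'll close the fingers, go over the spot and come down near it.

Request:
{"api": "move_arm", "payload": {
  "moves": [-1,2,0,0,-1.2,2.6,0,0,-1.2,2.6,0,0,-1.2,2.4,0,0,0,0,0,0,0,0,-3,0,0,0,-3,0,0,0,-2,0,0,0,-1,0,0,0,0,0],
  "jaw": 0
}}

```text
clock: 8.25
eef_pos: [0.5121, 0.017, 0.1035]
orientation: [-0.65, 0.76, -0.0, -0.0]
ft_force: [-0.6, 0.6, 0.3]
finger_gap: 0.0
finger_force: 0.0
```

```bash
python3 - <<'E'
from h import *
s=read_state();print(s['eef_pos'],s['ft_force'],s['finger_gap'])
p,d,m=snap('scene'); cv2.imwrite('pics/s5.png',cv2.resize(p[155:230,260:360],(800,600),interpolation=cv2.INTER_CUBIC)[:,:,::-1])
E
```

```text
[0.51211263 0.01695357 0.10351556] [-0.63247141  0.64556455  0.25068059] 3.289290620921955e-05
```

View pics/s5.png

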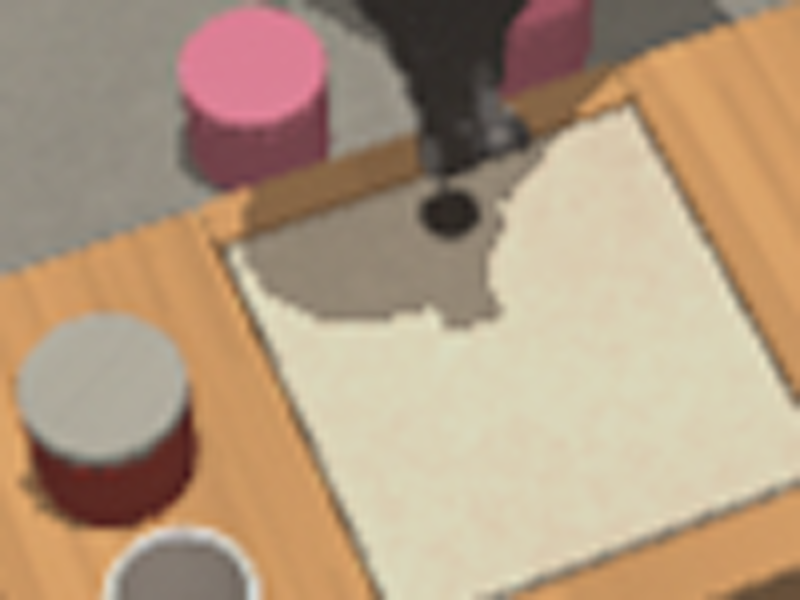

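The spot at crop (450,213) is fully visible, with the fingertips apparently around (465,160), in front of it. I'll check this numerically.

```bash
python3 - <<'E'
from h import *
b=np.load('/tmp/scene.npz');m=vision.camera_model('scene')
W=lambda u,v,z=None:world(m,b['d'],260+u/8-.4,155+v/8-.4,z)
print('spot',W(450,213,.1),'tips',W(445,170,.105),W(510,140,.105),'depth',W(450,213),W(440,160),W(500,135))
print('lid corners',W(222,245,.1),W(630,100,.1))
K=np.array([[m['fx'],0,m['cx']],[0,m['fy'],m['cy']],[0,0,1.]])
s=read_state();q=Ro.from_quat(m['rotation']).as_matrix().T@(s['eef_pos']-np.array(m['position']));q=q*[1,-1,-1]
u=cv2.projectPoints(q[None],np.zeros(3),np.zeros(3),K,np.array(m['distortion'],float))[0][0,0];print('tcp in crop',(u+.4-[260,155])*8)
E
```

```text
spot [0.51181345 0.01603888 0.1       ] tips [0.49445178 0.0242494  0.105     ] [0.49593084 0.05648592 0.105     ] depth [0.51545871 0.01392756 0.10619336] [0.5166861  0.00918165 0.15066475] [0.56703711 0.00758048 0.22935934]
lid corners [ 0.47395318 -0.07526821  0.1       ] [0.50271092 0.11457519 0.1       ]
tcp in crop [452.69359495 207.39296316]
```

```bash
python3 - <<'E'
from h import *
b=np.load('/tmp/scene.npz');m=vision.camera_model('scene')
for u in (312,316,320,324):
  print(u,[(v,int(1000*world(m,b['d'],u,v)[2]),*b['p'][v,u]) for v in range(168,188,2)])
p,d,_=snap('wrist'); cv2.imwrite('pics/w1.png',p[:,:,::-1])
E
```

```text
312 [(168, 204, np.uint8(70), np.uint8(66), np.uint8(61)), (170, 177, np.uint8(92), np.uint8(87), np.uint8(82)), (172, 161, np.uint8(82), np.uint8(68), np.uint8(56)), (174, 143, np.uint8(94), np.uint8(79), np.uint8(67)), (176, 98, np.uint8(106), np.uint8(81), np.uint8(57)), (178, 101, np.uint8(146), np.uint8(134), np.uint8(116)), (180, 103, np.uint8(113), np.uint8(103), np.uint8(90)), (182, 101, np.uint8(105), np.uint8(96), np.uint8(84)), (184, 104, np.uint8(150), np.uint8(137), np.uint8(119)), (186, 100, np.uint8(147), np.uint8(134), np.uint8(117))]
316 [(168, 186, np.uint8(52), np.uint8(46), np.uint8(43)), (170, 190, np.uint8(54), np.uint8(49), np.uint8(46)), (172, 205, np.uint8(49), np.uint8(44), np.uint8(41)), (174, 196, np.uint8(49), np.uint8(44), np.uint8(40)), (176, 145, np.uint8(43), np.uint8(39), np.uint8(35)), (178, 106, np.uint8(104), np.uint8(96), np.uint8(84)), (180, 101, np.uint8(48), np.uint8(42), np.uint8(38)), (182, 103, np.uint8(49), np.uint8(44), np.uint8(38)), (184, 102, np.uint8(73), np.uint8(66), np.uint8(59)), (186, 104, np.uint8(150), np.uint8(137), np.uint8(1
[... 433 characters left out ...]
21), np.uint8(106)), (184, 101, np.uint8(147), np.uint8(135), np.uint8(117)), (186, 99, np.uint8(143), np.uint8(130), np.uint8(113))]
324 [(168, 103, np.uint8(136), np.uint8(108), np.uint8(82)), (170, 228, np.uint8(67), np.uint8(64), np.uint8(61)), (172, 229, np.uint8(65), np.uint8(62), np.uint8(59)), (174, 99, np.uint8(131), np.uint8(120), np.uint8(104)), (176, 101, np.uint8(146), np.uint8(133), np.uint8(116)), (178, 106, np.uint8(183), np.uint8(168), np.uint8(145)), (180, 101, np.uint8(217), np.uint8(202), np.uint8(174)), (182, 102, np.uint8(220), np.uint8(208), np.uint8(179)), (184, 100, np.uint8(219), np.uint8(212), np.uint8(183)), (186, 102, np.uint8(218), np.uint8(213), np.uint8(184))]
```

View pics/w1.png

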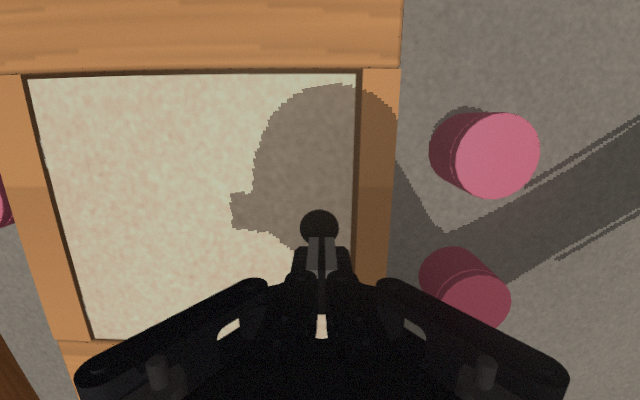

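The wrist view shows the fingertips at (320,240) right at the spot (319,225), aligned sideways. I'll press down gently and watch the force.

Request:
{"api": "move_arm", "payload": {
  "moves": [0,0,-0.3,0,0,0,-0.2,0,0,0,-0.2,0,0,0,0,0,0,0,0,0]
}}

```text
clock: 8.98
eef_pos: [0.512, 0.0172, 0.0965]
orientation: [-0.65, 0.76, 0.0, -0.0]
ft_force: [-0.4, -0.4, -1.2]
finger_gap: -0.0002
finger_force: 0.0
```

Request:
{"api": "move_arm", "payload": {
  "moves": [0,0,-0.2,0,0,0,-0.2,0,0,0,0,0,0,0,0,0]
}}

```text
clock: 9.48
eef_pos: [0.5121, 0.0172, 0.0925]
orientation: [-0.65, 0.76, -0.0, -0.0]
ft_force: [0.6, 0.2, 0.1]
finger_gap: -0.0001
finger_force: 0.0
```

```bash
python3 - <<'E'
from h import *
m=vision.camera_model('scene');K=np.array([[m['fx'],0,m['cx']],[0,m['fy'],m['cy']],[0,0,1.]])
R=Ro.from_quat(m['rotation']).as_matrix();s=read_state();print(s['eef_pos'],s['ft_force'])
for z in(.1,.12,.145,.17):
    q=R.T@(np.array([*s['eef_pos'][:2],z])-m['position'])*[1,-1,-1]
    print(z,K@q/q[2])
T=np.array(vision.camera_model('wrist')['tool_from_camera']);m=vision.camera_model('wrist');K=np.array([[m['fx'],0,m['cx']],[0,m['fy'],m['cy']],[0,0,1.]])
for z in(0,-.02,-.04):
    q=(np.linalg.inv(T)@[0,0,z,1])[:3]*[1,-1,-1];print('wrist',z,K@q/q[2])
d=np.load('/tmp/wrist.npz')['d'];print(d[210:270:5,320],d[210:270:5,312])
E
```

```text
[0.51205532 0.01719474 0.09248793] [0.6275624  0.15065327 0.09947539]
0.1 [316.17192415 181.12445823   1.        ]
0.12 [316.07519504 177.81690854   1.        ]
0.145 [315.95094249 173.56822379   1.        ]
0.17 [315.82281547 169.18705556   1.        ]
wrist 0 [320.98752353 230.68624587   1.        ]
wrist -0.02 [320.97739591 243.97701765   1.        ]
wrist -0.04 [320.96464621 260.70881088   1.        ]
[0.18512349 0.18685785 0.1891875  0.18931052 0.18976319 0.19093159
 0.14677708 0.14043614 0.13539526 0.12999685 0.1258722  0.12226377] [0.1859789  0.18628205 0.18763441 0.18874153 0.18921734 0.19145605
 0.14608504 0.13983989 0.13491008 0.13133171 0.1251502  0.12152907]
```

The tips sit about 12–15 mm behind the TCP in both views, so contact should come lower. I'll carry on in small steps.

Request:
{"api": "move_arm", "payload": {
  "moves": [0,0,-0.2,0,0,0,-0.2,0,0,0,-0.1,0,0,0,0,0,0,0,0,0]
}}

```text
clock: 10.1
eef_pos: [0.5121, 0.0172, 0.0875]
orientation: [-0.65, 0.76, -0.0, -0.0]
ft_force: [0.7, -0.3, 1.0]
finger_gap: -0.0002
finger_force: 0.0
```

Request:
{"api": "move_arm", "payload": {
  "moves": [0,0,-0.2,0,0,0,-0.1,0,0,0,0,0,0,0,0,0]
}}

```text
clock: 10.6
eef_pos: [0.512, 0.0172, 0.0845]
orientation: [-0.65, 0.76, 0.0, -0.0]
ft_force: [0.2, -0.5, -0.2]
finger_gap: -0.0001
finger_force: 0.0
```

```bash
python3 - <<'E'
from h import *
s=read_state();print(s['eef_pos'],s['ft_force'],s['finger_gap'])
p,d,_=snap('wrist');print(d[210:260:4,321].round(4), p[210:260:4,321].mean(1).round(), p[210:260:4,314].mean(1).round())
E
```

```text
[0.51203738 0.01723436 0.08449104] [ 0.24548457 -0.52489836 -0.16269027] -0.0001343396466621069
[0.166  0.1662 0.1671 0.1681 0.1674 0.1692 0.1695 0.1482 0.144  0.139
 0.1348 0.1325 0.1293] [111. 104. 107.  30.  27.  25.  25.  22.  25.  22.  23.  13.  19.] [112. 111. 113.  28.  24.  29.  22.  58.  57.  59.  59.  56.  61.]
```

```bash
python3 - <<'E'
from h import *
s=read_state();m=vision.camera_model('wrist');T=np.array(m['tool_from_camera']);d=np.load('/tmp/wrist.npz')['d']
K=np.array([[m['fx'],0,m['cx']],[0,m['fy'],m['cy']],[0,0,1.]])
R=Ro.from_quat(s['orientation']).as_matrix()
for u,v in((321,222),(321,230),(321,234),(321,236),(321,238),(321,240),(314,238),(314,250),(321,250),(250,150)):
    q=cv2.undistortPoints(np.array([[[u,v]]],float),K,np.array(m['distortion'],float))[0,0]
    t=(T@[*(np.array([q[0],-q[1],-1])*d[v,u]),1])[:3]
    print(u,v,t.round(4),(R@t+s['eef_pos']).round(4))
E
```

```text
321 222 [ 0.012   0.     -0.0156] [0.5102 0.0054 0.1001]
321 230 [ 0.0071  0.     -0.016 ] [0.5109 0.0102 0.1005]
321 234 [ 0.0047  0.     -0.0164] [0.5113 0.0125 0.1009]
321 236 [ 0.0033  0.     -0.0161] [0.5115 0.0139 0.1006]
321 238 [ 0.0112  0.     -0.0366] [0.5103 0.0061 0.1212]
321 240 [ 0.0115  0.     -0.0398] [0.5102 0.0058 0.1243]
314 238 [ 0.0111 -0.0036 -0.0364] [0.5139 0.0057 0.1209]
314 250 [ 0.0109 -0.0033 -0.0497] [0.5136 0.006  0.1342]
321 250 [ 0.0113  0.     -0.0505] [0.5103 0.0061 0.1351]
250 150 [ 0.0539 -0.0389 -0.0148] [ 0.5422 -0.042   0.0993]
```

The tips are still somewhat above the lid, since the visible end is behind the nominal TCP. I'll go on in batches smaller than the lid's stroke.

Request:
{"api": "move_arm", "payload": {
  "moves": [0,0,-0.2,0,0,0,-0.2,0,0,0,-0.1,0,0,0,0,0]
}}

```text
clock: 11.15
eef_pos: [0.5119, 0.0172, 0.0793]
orientation: [-0.65, 0.76, 0.0, -0.0]
ft_force: [-1.1, -0.9, -0.1]
finger_gap: -0.0001
finger_force: 0.0
```

Request:
{"api": "move_arm", "payload": {
  "moves": [0,0,-0.2,0,0,0,-0.2,0,0,0,-0.1,0,0,0,0,0]
}}

```text
clock: 11.65
eef_pos: [0.5119, 0.0172, 0.0743]
orientation: [-0.65, 0.76, 0.0, -0.0]
ft_force: [-0.9, 0.1, 0.8]
finger_gap: 0.0004
finger_force: 0.0
```

```bash
python3 - <<'E'
from h import *
s=read_state();print(s['eef_pos'],s['ft_force'],s['finger_gap'])
p,d,m=snap('scene')
a=cv2.resize(p[155:230,260:360],(400,300),interpolation=cv2.INTER_CUBIC)
w,d,m=snap('wrist'); b=w[100:400,120:520]
cv2.imwrite('pics/sw6.png',np.hstack([a,b])[:,:,::-1])
E
```

```text
[0.51193301 0.01719669 0.07432354] [-0.8958072   0.12984052  0.79470324] 0.0004118636476161226
```

View pics/sw6.png

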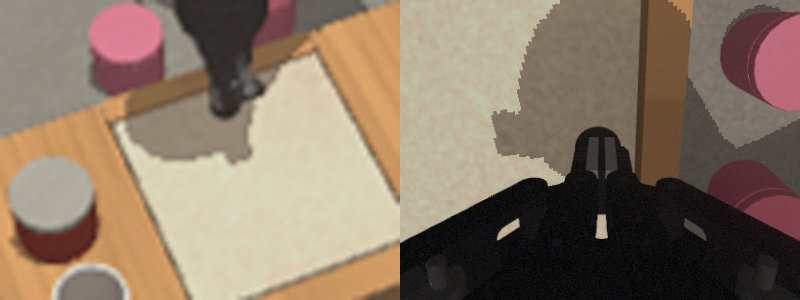

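The fingers now hide the spot in the scene view at (222,108), and the tips sit over it in the wrist view at (597,135). Continuing down.

Request:
{"api": "move_arm", "payload": {
  "moves": [0,0,-0.2,0,0,0,-0.2,0,0,0,-0.1,0,0,0,0,0]
}}

```text
clock: 12.25
eef_pos: [0.512, 0.0172, 0.0697]
orientation: [-0.65, 0.76, -0.0, -0.0]
ft_force: [-2.0, -0.0, 1.9]
finger_gap: 0.0
finger_force: 1.0
```

Request:
{"api": "move_arm", "payload": {
  "moves": [0,0,-0.2,0,0,0,-0.1,0,0,0,0,0]
}}

```text
clock: 12.62
eef_pos: [0.5122, 0.0172, 0.0675]
orientation: [-0.65, 0.76, -0.0, 0.0]
ft_force: [-3.9, 1.0, 5.6]
finger_gap: 0.0003
finger_force: 3.2
```

Request:
{"api": "move_arm", "payload": {
  "moves": [0,0,-0.2,0,0,0,-0.2,0,0,0,0,0]
}}

```text
clock: 13.0
eef_pos: [0.5123, 0.0171, 0.0635]
orientation: [-0.65, 0.76, -0.0, 0.0]
ft_force: [-4.5, 0.9, 6.3]
finger_gap: -0.0001
finger_force: 3.3
```

Request:
{"api": "move_arm", "payload": {
  "moves": [0,0,-0.2,0,0,0,-0.1,0,0,0,0,0]
}}

```text
clock: 13.38
eef_pos: [0.5124, 0.0171, 0.0606]
orientation: [-0.65, 0.76, -0.0, 0.0]
ft_force: [-2.5, -0.2, 6.7]
finger_gap: 0.0004
finger_force: 3.4
```

Request:
{"api": "move_arm", "payload": {
  "moves": [0,0,1,0,-0.5,0,2,0,-1,0,3,0,-1,0,4,0,-1,0,4,0,-1,0,4,0,-1,0,4,0,0,0,0,0,0,0,0,0,0,0,0,0,0,0,0,0,0,0,0,0]
}}

```text
clock: 14.88
eef_pos: [0.457, 0.0172, 0.279]
orientation: [-0.65, 0.76, 0.0, -0.0]
ft_force: [0.5, 0.2, -0.1]
finger_gap: -0.0001
finger_force: 0.0
```

```bash
python3 - <<'E'
from h import *
s=read_state();print(s['clock'],s['eef_pos'],s['ft_force'])
p,d,m=snap('scene'); cv2.imwrite('pics/s7.png',cv2.resize(p[130:280,230:430],(800,600),interpolation=cv2.INTER_CUBIC)[:,:,::-1])
E
```

```text
14.875 [0.4569661  0.01715483 0.27898545] [ 0.47807017  0.24650759 -0.09346102]
```

View pics/s7.png

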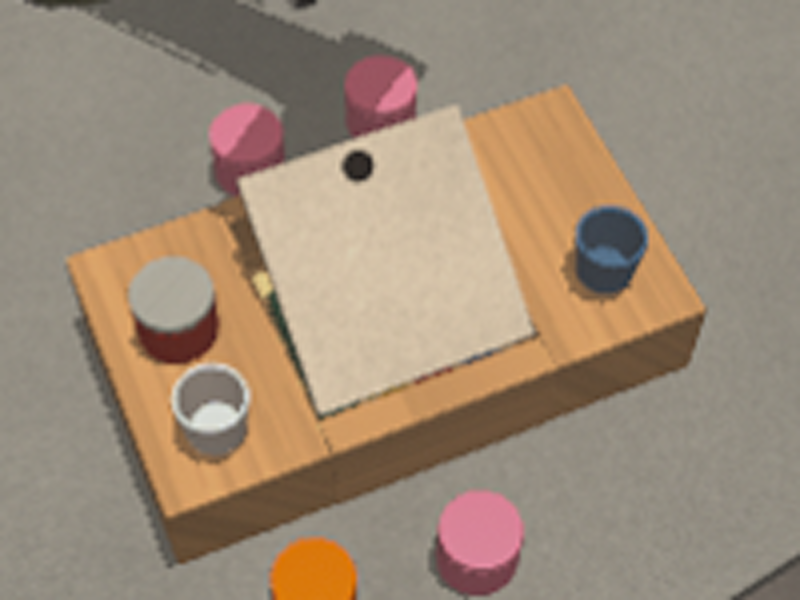

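The lid has sprung open, with the spot raised to (357,165). The tin at (173,308) is upright on the right deck and the cups haven't moved. I'll let it settle, check the lid angle and hand in.

Request:
{"api": "move_arm", "payload": {
  "moves": [-0.5,0,0.5,0,0,0,0,0,0,0,0,0,0,0,0,0,0,0,0,0,0,0,0,0,0,0,0,0,0,0,0,0]
}}

```text
clock: 15.92
eef_pos: [0.452, 0.0172, 0.2844]
orientation: [-0.65, 0.76, 0.0, -0.0]
ft_force: [-0.3, 0.1, 0.7]
finger_gap: -0.0003
finger_force: 0.0
```

```bash
python3 - <<'E'
from h import *
p,d,m=snap('scene')
W=lambda u,v:world(m,d,230+u/4,130+v/4)
a,b=W(370,200),W(430,340); print(a,b,W(175,290)); ang=np.arctan2(a[2]-b[2],np.hypot(*(a-b)[:2])); print(ang)
if ang>.47: print(r.close_job())
E
```

```text
[0.56870392 0.00782403 0.18426978] [0.67038463 0.00109927 0.11536489] [ 0.54758454 -0.16058252  0.16348463]
0.5945614616920707
the job is handed in; nothing more can be done
None
```

The job is handed in: the red tin stands upright on the right deck, clear of the lid, and the lid is sprung open at about 0.59 rad; both cups looked unmoved in the last picture, and the mug and jar were never approached.

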